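Ratchet the rod rack's clamp tight

TASK

The clamp that holds the rod rack on the shelf is slack: take hold of the ratchet wrench mounted on it and swing it back and forth between its stop pins (it bites clockwise seen from above and slips on the way back) until the long nose of the steel cam beneath points squarely at the rack and rests against its foot board. Do not push the cam itself with the gripper, and let go of the wrench when the cam is home.

Things in the scene. Friction and masses are not known exactly. Their poses are not given: they have to be found in the camera images.
- wrench_grip (a point): Centre of the black rubber grip of the ratchet wrench mounted on the clamp: a level bar 100 long, 22 wide, 18 mm high, 60 mm above the shelf, centred 153 mm from the clamp's vertical axis and pointing away from it. It only swings about that axis: about 4 N at the grip drives the cam clockwise (from above), under 1 N brings it back; up to 12 degrees lost at each reversal. A loose like wrench lies nearby.
- pivot (a point): Point on the clamp's vertical axis, 60 mm up, in the wrench's round head (62 mm across, top at 70 mm); wrench and cam turn about it. Fixed to the rack: x points level at the rack, square to its foot board's edge (62 mm away), z up. The handle lies on the -x side and swings 34 degrees (0.6 rad) either side of -x, up to stop pins 70 mm from the axis, 72 mm high.
- cam (a joint): Turning of the cam, rad, growing clockwise seen from above. 2.4 = home, a dead stop: nose along pivot +x, against the foot board. At q the nose points 2.4 - q anticlockwise of pivot +x. It starts at 0 to 0.6 and stays where it is left; a clockwise swing of the wrench takes it along, at most 1.2 rad a stroke, so it takes two to four strokes.
- cam_nose (a point): Round tip of the cam's nose, 61 mm from the axis, half-way up the plate (16 mm). The cam is a dark steel plate 9 to 23 mm above the shelf under the wrench head: a disc 64 mm across with one long nose 34 mm wide. A brass hexagon on top of the wrench head turns with it. The gripper must not push the cam itself.

How it is judged:
By the outcome, as a careful person would: the job done as asked, in the order asked, and still so for the second after the job is handed in, with the robot touching nothing.
It also fails if it takes over 61 s, if anything falls off the work surface, if the arm or the gripper's body presses on something with over 40 N, if the wrist force passes 120 N, or if a joint passes its speed limit or range.

ROBOT

A 6-joint arm with a two-finger parallel gripper is mounted at the origin on the work surface. World frame = base frame: x ahead of the robot, y to its left, z up, the work surface at z = 0. Lengths are in m, angles in rad, forces in N, time in s.
With the tool pointing down it reaches from about 0.35 to 0.975 m from the base axis. Payload 4.9 kg.
Tool frame: the origin (TCP) lies at the very end of the fingers, on their centre line; the grasp point (between the pads) lies 19 mm behind it; z points along the fingers, y is the direction in which the jaws open and shut (so a half turn about z gives the same grasp; the last joint's range is limited). The gripper opens to 85 mm and grips with 20 to 120 N. Pads are 22 mm wide; open, the fingers measure 114 mm over their backs; the gripper's body (76 mm by 85 mm) begins 54 mm behind the grasp point. The pads swing forward as they close: fully open they stand 13 mm farther back than shut.
Start: joints at [-1.387, 0.053, 1.613, -0, 1.476, -0.119], TCP at [0.186, -0.597, 0.231] pointing down, gripper open.
Joint ranges: [-3.01, 3.01], [-1.01, 2.22], [0.06, 2.58], [-1.02, 4.17], [0.09, 2.62], [-3.14, 3.14]. Speed limits (rad/s): [2.57, 2.57, 3.14, 3.14, 3.14, 3.14].

INTERFACE

Orientations are given as a rotation vector (axis times angle).
In Python, from station import ctrl gives the robot as it stands.
- The arm moves only by the tool step_arm, never from a script. Its argument "moves" is a list of rows, each a list of 5 numbers: the opening, from 0 (shut) to 1 (fully open), then the shift along the world's x, y, z in m, then the turn about the world's z in degrees. A call has 1 to 20 rows; each row shifts and turns the pose as measured when the row begins; what a row does not reach is not made up. A row lasts 1/8 s, in which the tool goes at most 62.5 mm and 10.7 degrees, less where a joint would pass 70% of its speed; a pose out of reach is approached as far as the arm can. A call is refused whole if a number of a shift passes 0.0625 or a number of a turn 10.7, either way. A call with a gripper value outside its range is refused whole. The fingers move at their own pace and stop on an object; "newtons" is the grip in N (left out, the last holds). Time passes only in rows, so rows that do not move let the fingers close. It gives the time, the measured TCP pose, the force and the opening at its end, in the units of the state.
- ctrl.get_obs(): the state, without advancing time (a new reading comes with each control period).
- ctrl.get_image(name): name is "scene" or "top"; returns a dict with "color" (420x560x3 uint8, red, green, blue), "camera_matrix" (3x3 intrinsics, pixels), "k1" (the pictures are not rectified: a ray, as slopes to the right and down, at radius r is drawn at 1 + k1 r^2 times it, then the intrinsics apply), "R" (3x3) and "t" (3): a world point X has camera coordinates R X + t. Camera axes: x right, y down, z forward; pixel columns grow to the right and rows downward; lengths in m; the calibration is good to about 2 mm. A picture is of the moment at which its call begins. There is no depth.
- ctrl.finish_job(): hands the job in, once; it reports no verdict.
Trained networks look in a picture, given as the dict that the camera call returned (one of the last four; its "shot" number tells which), for a name from the list of things; names that differ only in an ending like _2 or _b are one class to them, and where a whole thing is asked for, a point or a joint stands for the part that bears it (a point fixed in the world has none). Each returns a list of dicts, best first, with "p" (0 to 1); they miss things now and then, are a little off and sometimes report something else, mostly with a low value. They report only what shows in the picture. A call takes as long as a camera call.
- ctrl.spot_in(picture, query): "bbox" ([left, top, right, bottom] in pixels, round what is visible of it).
The state is a dict: "t": time; "q": joint angles; "dq": joint speeds; "effort": joint torques, N m; "tool_pos": TCP position; "tool_rot": TCP orientation; "contact_force": force on the tool from outside, world axes, zero at the start; "wrist_torque": the same for the moment, N m; "opening": finger opening in m.
Only numpy, scipy, OpenCV 4.12 (cv2) and the standard library are available. Lean on these libraries where they do the work, as an engineer would, in place of code of your own. Each camera call takes 0.05 s, during which the arm holds its last target.

## Working session

There is one attempt and no reset: what is moved stays moved. The work goes in short steps, Python scripts to look and compute and a tool call to move; the robot and the scene stay as the last step left them, time stands still between calls to the robot, and variables do not carry over. Pictures are saved under pics/ and viewed, and the job is handed in when it is done.

Besides the shell and the picture viewer there is one more tool, called after "Emit:" as name(argument=value, ...), one argument or row to a line, values as JSON. step_arm: Moves the arm, as the interface text tells. Its arguments: {"type":"object","properties":{"moves":{"type":"array","items":{"type":"array","items":{"type":"number"}}},"newtons":{"type":"number"}},"required":["moves"]}

```bash
ls; mkdir -p pics; python3 - <<'E'
from station import ctrl
import cv2,json
o=ctrl.get_obs();print(o)
for n in("scene","top"):
    p=ctrl.get_image(n)
    cv2.imwrite(f"pics/{n}0.png",p["color"][:,:,::-1])
    print(n,p["camera_matrix"],p["k1"],p["R"],p["t"],p["shot"])
    for q in("wrench_grip","pivot","cam","cam_nose"):
        try:print(q,ctrl.spot_in(p,q)[:4])
        except Exception as e:print(q,e)
E
```

```text
pics
{'t': 0.0, 'q': array([-1.38698789e+00,  5.33624542e-02,  1.61427827e+00, -2.86522352e-05,
        1.47596207e+00, -1.19021408e-01]), 'dq': array([-0.00103735,  0.00062515,  0.00069681,  0.0010264 ,  0.00055928,
        0.00115438]), 'effort': array([ 5.46024239e-04, -3.93681514e+01, -3.70175207e+01, -1.52310013e-04,
        6.93681897e-03, -5.23428980e-07]), 'tool_pos': array([ 0.18625732, -0.59596574,  0.23006892]), 'tool_rot': array([-3.10366274e+00, -4.73569811e-01,  1.46948106e-04]), 'contact_force': array([-0.27657394, -0.0940682 , -0.38862037]), 'wrist_torque': array([-0.06217283, -0.00715946,  0.04576467]), 'opening': 0.0851460953962286}
scene [[468.04018223   0.         278.40994937]
 [  0.         468.04018223 206.02390419]
 [  0.           0.           1.        ]] -0.026639234750376477 [[ 0.69957031  0.71438067 -0.0161755 ]
 [ 0.55190084 -0.55456062 -0.62279047]
 [-0.45387977  0.42675846 -0.78222144]] [-0.40570401 -0.2726001   0.95579297] 1
wrench_grip [{'bbox': [210.1, 157.3, 357.9, 257.2], 'p': 0.96}]
pivot [{'bbox': [181.4, 154.3, 560.0, 420.0], 'p': 0.57}]
cam [{'bbox': [305.8, 211.0, 361.6, 266.6], 'p': 0.92}]
cam_nose [{'bbox': [307.2, 212.5, 359.8, 265.6], 'p': 0.75}]
top [[422.22719955   0.         281.01216478]
 [  0.         422.22719955 207.02092567]
 [  0.           0.           1.        ]] -0.02785555607094594 [[ 0.01627451 -0.99883407  0.0454493 ]
 [-0.9978146  -0.01913567 -0.06324432]
 [ 0.06404029 -0.0443207  -0.99696265]] [-0.02767311  0.57342642  0.6878464 ] 2
wrench_grip [{'bbox': [229.8, 142.1, 275.7, 291.5], 'p': 0.66}]
pivot [{'bbox': [110.4, 0.0, 435.3, 290.4], 'p': 0.9}]
cam [{'bbox': [211.8, 152.0, 257.1, 176.9], 'p': 0.71}]
cam_nose [{'bbox': [214.8, 154.1, 256.2, 179.1], 'p': 0.88}]
```

View pics/scene0.png

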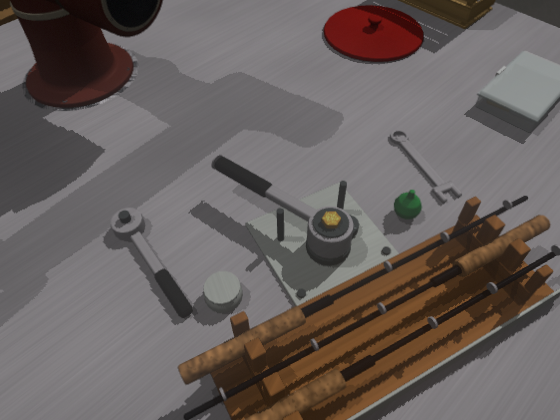

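View pics/top0.png

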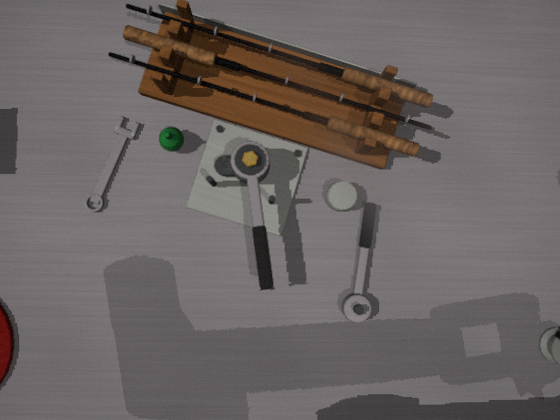

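The mounted wrench has its head at about (250,160) and its grip at about (263,257) in the top view; in the scene view they are at (331,222) and (242,175). The loose wrench lies at (360,260) in top. I'll zoom in next.

```bash
cat > h.py <<'E'
import numpy as np,cv2
from scipy.optimize import least_squares
def proj(p,X):
    X=np.atleast_2d(X);c=X@np.array(p["R"]).T+np.array(p["t"]);s=c[:,:2]/c[:,2:]
    s=s*(1+p["k1"]*(s**2).sum(1,keepdims=True));K=np.array(p["camera_matrix"])
    return s*[K[0,0],K[1,1]]+K[:2,2]
def ray_z(p,uv,z):
    return least_squares(lambda a:proj(p,[a[0],a[1],z])[0]-uv,[0.5,0]).x
def tri(ps,uvs):
    r=least_squares(lambda X:np.concatenate([proj(p,X)[0]-u for p,u in zip(ps,uvs)]),[0.6,0,0.05]);return r.x,np.abs(r.fun).max()
E
python3 - <<'E'
import cv2
a=cv2.imread("pics/scene0.png")[140:280,200:400];b=cv2.imread("pics/top0.png")[110:300,170:320]
cv2.imwrite("pics/s0z.png",cv2.resize(a,None,fx=4,fy=4,interpolation=2));cv2.imwrite("pics/t0z.png",cv2.resize(b,None,fx=3,fy=3,interpolation=2))
E
```

```text
(no output)
```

View pics/s0z.png

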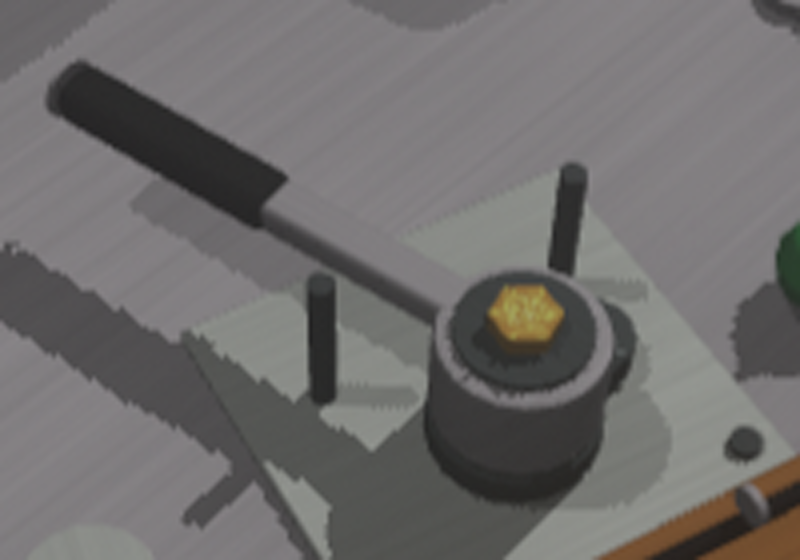

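View pics/t0z.png

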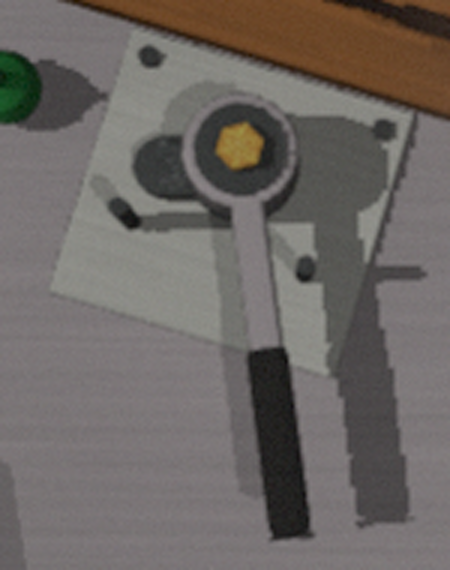

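```bash
python3 - <<'E'
from station import ctrl
from h import *
S=ctrl.get_image("scene");T=ctrl.get_image("top")
P={}
for n,s,t in [("hex",(331.5,218.8),(250,158.3)),("out",(217,162),(266.7,286.7)),("in",(268.7,189.5),(259.3,226.7)),("pinL",(343.3,183),(209.5,178.5)),("pinR",(280.3,210),(270,198))]:
    X,e=tri([S,T],[np.array(s),np.array(t)]);P[n]=X;print(n,X.round(4),round(e,2))
c=P["hex"][:2]
for n in P:
    d=P[n][:2]-c;print(n,np.hypot(*d),np.degrees(np.arctan2(d[1],d[0])))
a=[ray_z(T,np.array(u),0.02) for u in((190,110),(320,149.3))];d=a[0]-a[1];print("edge normal",np.degrees(np.arctan2(d[1],d[0]))-90,a)
n=np.array([d[1],-d[0]])/np.hypot(*d);print("edge dist",n@(a[0]-c))
nose=ray_z(T,np.array([170+150/3,110+165/3]),0.023)-c;print("nose",nose,np.degrees(np.arctan2(nose[1],nose[0])))
E
```

```text
hex [0.6453 0.0349 0.0758] 0.53
out [0.446  0.0038 0.0611] 0.62
in [0.5405 0.0189 0.0622] 0.82
pinL [0.6131 0.0968 0.0716] 0.55
pinR [0.584  0.0017 0.0696] 0.27
hex 0.0 0.0
out 0.20169615040013353 -171.1310802473247
in 0.10605687941190504 -171.33416476529865
pinL 0.0697372920582476 117.53941371362389
pinR 0.06976685453717689 -151.60028542472114
edge normal -15.576880410490205 [array([0.73443991, 0.13855971]), array([ 0.67296951, -0.08194601])]
edge dist 0.05800675035217117
nose [-0.00364634  0.05054744] 94.1259947955753
```

Emit:
step_arm(
  moves=[
    [1, 0.022, 0.043, 0, -0.6],
    [1, 0.022, 0.043, 0, -0.6],
    [1, 0.022, 0.043, 0, -0.6],
    [1, 0.022, 0.043, 0, -0.6],
    [1, 0.022, 0.043, 0, -0.6],
    [1, 0.022, 0.043, 0, -0.6],
    [1, 0.022, 0.043, 0, -0.6],
    [1, 0.022, 0.043, 0, -0.6],
    [1, 0.022, 0.043, 0, -0.6],
    [1, 0.022, 0.043, 0, -0.6],
    [1, 0.022, 0.043, 0, -0.6],
    [1, 0.022, 0.043, 0, -0.6],
    [1, 0.022, 0.043, 0, -0.6],
    [1, 0.022, 0.043, 0, -0.6],
  ],
  newtons=30,
)

```text
t: 2.35
tool_pos: [0.5004, 0.0225, 0.2346]
tool_rot: [3.126, 0.226, 0.014]
contact_force: [1.1, -0.7, 0.1]
opening: 0.0854
```

Emit:
step_arm(
  moves=[
    [1, -0.006, -0.01, -0.03, 0.3],
    [1, 0, 0, -0.04, 0],
    [1, 0, 0, -0.03, 0],
    [1, 0, 0, 0, 0],
  ],
)

```text
t: 2.85
tool_pos: [0.4958, 0.0165, 0.1339]
tool_rot: [3.125, 0.247, 0.02]
contact_force: [0.0, 0.2, -0.1]
opening: 0.0858
```

```bash
python3 - <<'E'
from station import ctrl
from h import *
from scipy.spatial.transform import Rotation as Ro
o=ctrl.get_obs();print(o["tool_pos"],o["q"],Ro.from_rotvec(o["tool_rot"]).as_matrix().round(3))
for n in("scene","top"):
    p=ctrl.get_image(n);cv2.imwrite(f"pics/{n}1.png",p["color"][:,:,::-1])
    print(n,proj(p,[o["tool_pos"],[.494,.012,.06],[.645,.035,.07]]))
E
```

```text
[0.49582735 0.01646264 0.13394349] [-0.11429442 -0.19016467  2.01040344 -0.00480915  1.30735135  1.30012428] [[ 0.988  0.157  0.013]
 [ 0.157 -0.988 -0.006]
 [ 0.012  0.008 -1.   ]]
scene [[242.02507759 138.41666304]
 [242.78572379 176.18687299]
 [330.50314629 221.31705426]]
top [[259.411135   257.41669619]
 [262.51210628 255.99258674]
 [249.60677646 158.73873821]]
```

View pics/scene1.png

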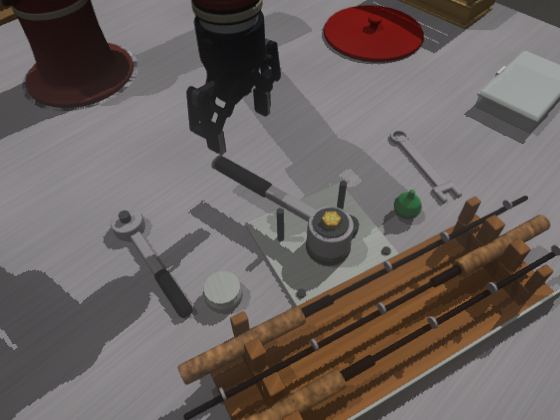

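View pics/top1.png

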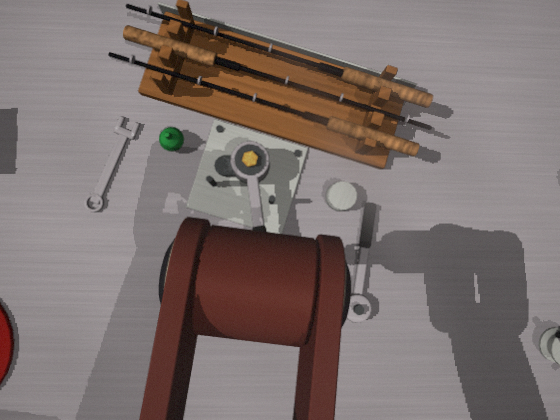

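The fingers straddle the black grip, at about (240,150) above the handle in the scene view, and the top view agrees. Descending.

Emit:
step_arm(
  moves=[
    [1, -0.001, -0.004, -0.03, 0],
    [1, 0, 0, -0.03, 0],
    [1, 0, 0, -0.03, 0],
    [1, 0, 0, -0.003, 0],
    [0.5, 0, 0, 0, 0],
    [0, 0, 0, 0, 0],
    [0, 0, 0, 0, 0],
    [0, 0, 0, 0, 0],
  ],
  newtons=30,
)

```text
t: 3.95
tool_pos: [0.5091, 0.0105, 0.0594]
tool_rot: [3.118, 0.246, 0.073]
contact_force: [-1.4, 2.0, -1.4]
opening: 0.0209
```

```bash
python3 - <<'E'
from station import ctrl
from h import *
o=ctrl.get_obs();print(o)
p=ctrl.get_image("scene");c=p["color"][:,:,::-1];cv2.imwrite(f"pics/s2.png",cv2.resize(c[60:280,160:420],None,fx=3,fy=3)[:600])
E
```

```text
{'t': 3.95, 'q': array([-0.12352362, -0.08188449,  2.05023187, -0.00431953,  1.12489885,
        1.291726  ]), 'dq': array([ 0.00101632, -0.0035556 ,  0.00325834,  0.00792314, -0.0042305 ,
       -0.00353186]), 'effort': array([ -1.4812981 , -30.39240003, -34.47439671,  -0.44636624,
        -0.40873242,   0.35404947]), 'tool_pos': array([0.50908407, 0.01046637, 0.05943367]), 'tool_rot': array([3.11754808, 0.24572608, 0.07285043]), 'contact_force': array([-1.42317016,  1.99609392, -1.43429114]), 'wrist_torque': array([0.35483867, 0.22259577, 0.3175187 ]), 'opening': 0.02092956607982217}
```

View pics/s2.png

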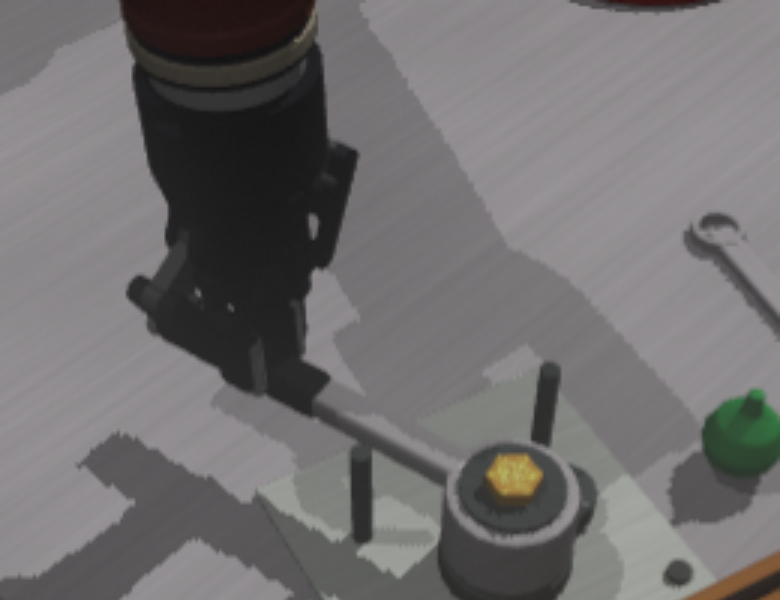

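Emit:
step_arm(
  moves=[
    [1, 0, 0, 0, 0],
    [1, 0, 0, 0, 0],
    [1, 0, 0, 0, 0],
    [1, 0, 0, 0, 0],
  ],
)

```text
t: 4.5
tool_pos: [0.5093, 0.0102, 0.0595]
tool_rot: [3.117, 0.245, 0.074]
contact_force: [0.2, -0.1, -0.6]
opening: 0.0853
```

Emit:
step_arm(
  moves=[
    [1, -0.005, 0, 0, 0],
    [1, 0, 0, 0, 0],
  ],
)

```text
t: 4.75
tool_pos: [0.5038, 0.0102, 0.0593]
tool_rot: [3.117, 0.245, 0.073]
contact_force: [0.3, 0.5, -0.6]
opening: 0.0852
```

Emit:
step_arm(
  moves=[
    [1, 0, 0, -0.01, 0],
    [1, 0, 0, 0, 0],
  ],
)

```text
t: 5.0
tool_pos: [0.5036, 0.0101, 0.0484]
tool_rot: [3.117, 0.245, 0.073]
contact_force: [-0.0, 0.2, 0.2]
opening: 0.0853
```

Emit:
step_arm(
  moves=[
    [1, -0.004, 0, -0.006, 0],
    [1, -0.004, 0.001, -0.004, 0],
    [1, 0, 0, 0, 0],
  ],
)

```text
t: 5.38
tool_pos: [0.4947, 0.0113, 0.0373]
tool_rot: [3.117, 0.245, 0.071]
contact_force: [0.4, -0.1, 0.5]
opening: 0.0852
```

Emit:
step_arm(
  moves=[
    [0, 0, 0, 0, 0],
    [0, 0, 0, 0, 0],
    [0, 0, 0, 0, 0],
    [0, 0, 0, 0, 0],
  ],
  newtons=40,
)

```text
t: 5.88
tool_pos: [0.4952, 0.0113, 0.038]
tool_rot: [3.117, 0.245, 0.073]
contact_force: [-0.7, -1.4, 1.4]
opening: 0.0218
```

```bash
python3 - <<'E'
from station import ctrl
from h import *
p=ctrl.get_image("scene");c=p["color"][:,:,::-1];cv2.imwrite(f"pics/s3.png",cv2.resize(c[60:260,160:420],None,fx=3,fy=3))
E
```

```text
(no output)
```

View pics/s3.png

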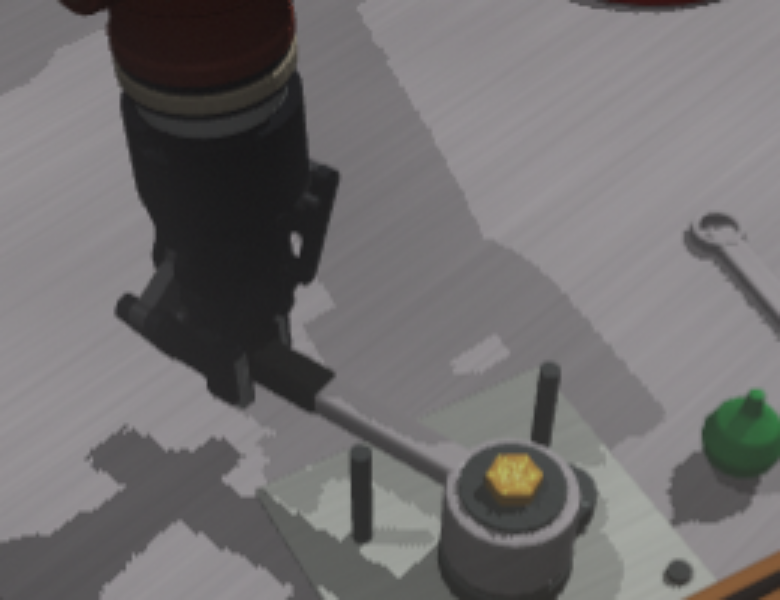

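The grip sits between the pads, with the finger tip at about (232,385) below the bar. Next I'll plan the arc.

```bash
cat >> h.py <<'E'
def arc(pos,step,n,c=(.6453,.0349),r=.152):
    c=np.array(c);d=np.array(pos[:2])-c;a=np.degrees(np.arctan2(d[1],d[0]))%360;print("r",np.hypot(*d),"az",a)
    prev=np.array(pos[:2])
    for i in range(n):
        a+=step;q=c+r*np.array([np.cos(np.radians(a)),np.sin(np.radians(a))]);print([0,*(q-prev).round(4),0,step],"->",round(a,1));prev=q
E
python3 -c "
from h import *
arc((.4952,.0113),-5,12)"
```

```text
r 0.15194396993628936 az 188.93537956054956
[0, np.float64(-0.0015), np.float64(0.0132), 0, -5] -> 183.9
[0, np.float64(-0.0003), np.float64(0.0133), 0, -5] -> 178.9
[0, np.float64(0.0008), np.float64(0.0132), 0, -5] -> 173.9
[0, np.float64(0.002), np.float64(0.0131), 0, -5] -> 168.9
[0, np.float64(0.0031), np.float64(0.0129), 0, -5] -> 163.9
[0, np.float64(0.0042), np.float64(0.0126), 0, -5] -> 158.9
[0, np.float64(0.0053), np.float64(0.0122), 0, -5] -> 153.9
[0, np.float64(0.0063), np.float64(0.0116), 0, -5] -> 148.9
[0, np.float64(0.0073), np.float64(0.011), 0, -5] -> 143.9
[0, np.float64(0.0083), np.float64(0.0104), 0, -5] -> 138.9
[0, np.float64(0.0091), np.float64(0.0096), 0, -5] -> 133.9
[0, np.float64(0.0099), np.float64(0.0088), 0, -5] -> 128.9
```

Emit:
step_arm(
  moves=[
    [0, -0.0015, 0.0132, 0, -5],
    [0, -0.0003, 0.0133, 0, -5],
    [0, 0.0008, 0.0132, 0, -5],
    [0, 0.002, 0.0131, 0, -5],
    [0, 0, 0, 0, 0],
  ],
)

```text
t: 6.55
tool_pos: [0.4961, 0.0653, 0.038]
tool_rot: [3.103, -0.312, 0.068]
contact_force: [0.4, -1.2, 0.5]
opening: 0.0217
```

```bash
cat > st.py <<'E'
from station import ctrl
from h import *
from scipy.spatial.transform import Rotation as Ro
import sys
o=ctrl.get_obs();R=Ro.from_rotvec(o["tool_rot"]).as_matrix();print(o["tool_pos"].round(4),"handle-az by tool",np.degrees(np.arctan2(R[1,1],R[0,1]))+270,"z",R[:,2].round(3),o["contact_force"].round(1),o["q"].round(2),o["opening"])
arc(o["tool_pos"],float(sys.argv[1]),int(sys.argv[2]))
E
python3 st.py -5 9
```

```text
[0.4961 0.0653 0.038 ] handle-az by tool 168.48484760460235 z [ 0.041 -0.026 -0.999] [ 0.4 -1.2  0.5] [-0.   -0.06  2.07 -0.03  1.09  1.78] 0.021713966657607824
r 0.1522396804984428 az 168.49234094286788
[0, np.float64(0.0034), np.float64(0.0128), 0, -5.0] -> 163.5
[0, np.float64(0.0043), np.float64(0.0125), 0, -5.0] -> 158.5
[0, np.float64(0.0054), np.float64(0.0121), 0, -5.0] -> 153.5
[0, np.float64(0.0064), np.float64(0.0116), 0, -5.0] -> 148.5
[0, np.float64(0.0074), np.float64(0.011), 0, -5.0] -> 143.5
[0, np.float64(0.0083), np.float64(0.0103), 0, -5.0] -> 138.5
[0, np.float64(0.0092), np.float64(0.0095), 0, -5.0] -> 133.5
[0, np.float64(0.01), np.float64(0.0087), 0, -5.0] -> 128.5
[0, np.float64(0.0107), np.float64(0.0078), 0, -5.0] -> 123.5
```

Tracking is very good. I'll continue close to the stop pin.

Emit:
step_arm(
  moves=[
    [0, 0.0034, 0.0128, 0, -5],
    [0, 0.0043, 0.0125, 0, -5],
    [0, 0.0054, 0.0121, 0, -5],
    [0, 0.0064, 0.0116, 0, -5],
    [0, 0.0074, 0.011, 0, -5],
    [0, 0.0083, 0.0103, 0, -5],
    [0, 0.0055, 0.006, 0, -3],
    [0, 0, 0, 0, 0],
  ],
)

```text
t: 7.55
tool_pos: [0.5363, 0.1419, 0.038]
tool_rot: [2.876, -1.18, 0.048]
contact_force: [-2.0, 0.0, 2.1]
opening: 0.0216
```

```bash
cat > look.py <<'E'
from station import ctrl
from h import *
import sys
n=sys.argv[1]
p=ctrl.get_image("scene");T=ctrl.get_image("top")
a=cv2.resize(p["color"][150:280,260:390,::-1],None,fx=3,fy=3,interpolation=2)
b=cv2.resize(T["color"][110:240,180:310,::-1],None,fx=3,fy=3,interpolation=2)
cv2.imwrite(f"pics/l{n}.png",np.hstack([a,b]))
for nm,q in(("scene",p),("top",T)):
    for k in("cam","cam_nose"):print(nm,k,ctrl.spot_in(q,k)[:2])
c=np.array([.6453,.0349])
for az in(-16.3,0,20,40,60,90): # predicted nose tip px
    X=[*(c+.061*np.array([np.cos(np.radians(az)),np.sin(np.radians(az))])),.016]
    print(az,proj(p,X).round(0)[0],proj(T,X).round(0)[0])
E
python3 st.py 5 14; python3 look.py 4
```

```text
[0.5363 0.1419 0.038 ] handle-az by tool 135.36915596361288 z [ 0.016 -0.042 -0.999] [-2.   0.   2.1] [ 0.15  0.09  1.92 -0.05  1.12  2.52] 0.021616643402774183
r 0.15269096901768353 az 135.52945138420392
[0, np.float64(-0.0084), np.float64(-0.0103), 0, 5.0] -> 140.5
[0, np.float64(-0.008), np.float64(-0.0106), 0, 5.0] -> 145.5
[0, np.float64(-0.007), np.float64(-0.0112), 0, 5.0] -> 150.5
[0, np.float64(-0.006), np.float64(-0.0118), 0, 5.0] -> 155.5
[0, np.float64(-0.005), np.float64(-0.0123), 0, 5.0] -> 160.5
[0, np.float64(-0.0039), np.float64(-0.0127), 0, 5.0] -> 165.5
[0, np.float64(-0.0028), np.float64(-0.013), 0, 5.0] -> 170.5
[0, np.float64(-0.0016), np.float64(-0.0132), 0, 5.0] -> 175.5
[0, np.float64(-0.0005), np.float64(-0.0133), 0, 5.0] -> 180.5
[0, np.float64(0.0007), np.float64(-0.0132), 0, 5.0] -> 185.5
[0, np.float64(0.0019), np.float64(-0.0131), 0, 5.0] -> 190.5
[0, np.float64(0.003), np.float64(-0.0129), 0, 5.0] -> 195.5
[0, np.float64(0.0041), np.float64(-0.0126), 0, 5.0] -> 200.5
[0, np.float64(0.0052), np.float64(-0.0122), 0, 5.0] -> 205.5
scene cam [{'bbox': [306.8, 214.7, 374.9, 267.9], 'p': 0.98}]
scene cam_nose [{'bbox': [306.0, 212.8, 369.4, 263.1], 'p': 0.7}]
top cam [{'bbox': [221.0, 140.9, 265.1, 184.0], 'p': 0.82}]
top cam_nose [{'bbox': [221.5, 141.2, 256.9, 183.0], 'p': 0.76}]
-16.3 [352. 277.] [261. 130.]
0 [361. 270.] [251. 129.]
20 [369. 260.] [239. 130.]
40 [371. 247.] [228. 136.]
60 [368. 235.] [220. 146.]
90 [356. 220.] [214. 163.]
```

View pics/l4.png

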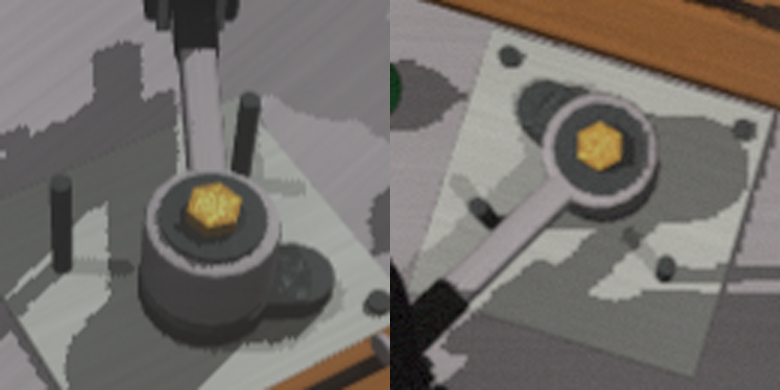

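The nose now points to about (372,243) in the scene view and (225,141) in top, so azimuth about 45°. It has about 61° to go. I'll finish this stroke, then swing back.

Emit:
step_arm(
  moves=[
    [0, 0.0093, 0.009, 0, -5],
    [0, 0, 0, 0, 0],
  ],
)

```text
t: 8.1
tool_pos: [0.5457, 0.1506, 0.038]
tool_rot: [2.82, -1.305, 0.049]
contact_force: [-0.7, 1.2, 0.3]
opening: 0.0217
```

```bash
python3 st.py 5 14
```

```text
[0.5457 0.1506 0.038 ] handle-az by tool 130.32011474655042 z [ 0.014 -0.044 -0.999] [-0.7  1.2  0.3] [ 0.16  0.11  1.89 -0.05  1.13  2.62] 0.021653605282375334
r 0.1527057178498626 az 130.7341798684974
[0, np.float64(-0.0092), np.float64(-0.0096), 0, 5.0] -> 135.7
[0, np.float64(-0.0088), np.float64(-0.0099), 0, 5.0] -> 140.7
[0, np.float64(-0.0079), np.float64(-0.0106), 0, 5.0] -> 145.7
[0, np.float64(-0.007), np.float64(-0.0113), 0, 5.0] -> 150.7
[0, np.float64(-0.006), np.float64(-0.0118), 0, 5.0] -> 155.7
[0, np.float64(-0.0049), np.float64(-0.0123), 0, 5.0] -> 160.7
[0, np.float64(-0.0038), np.float64(-0.0127), 0, 5.0] -> 165.7
[0, np.float64(-0.0027), np.float64(-0.013), 0, 5.0] -> 170.7
[0, np.float64(-0.0016), np.float64(-0.0132), 0, 5.0] -> 175.7
[0, np.float64(-0.0004), np.float64(-0.0133), 0, 5.0] -> 180.7
[0, np.float64(0.0007), np.float64(-0.0132), 0, 5.0] -> 185.7
[0, np.float64(0.0019), np.float64(-0.0131), 0, 5.0] -> 190.7
[0, np.float64(0.003), np.float64(-0.0129), 0, 5.0] -> 195.7
[0, np.float64(0.0041), np.float64(-0.0126), 0, 5.0] -> 200.7
```

Emit:
step_arm(
  moves=[
    [0, -0.0092, -0.0096, 0, 5],
    [0, -0.0088, -0.0099, 0, 5],
    [0, -0.0079, -0.0106, 0, 5],
    [0, -0.007, -0.0113, 0, 5],
    [0, -0.006, -0.0118, 0, 5],
    [0, -0.0049, -0.0123, 0, 5],
    [0, -0.0038, -0.0127, 0, 5],
    [0, -0.0027, -0.013, 0, 5],
    [0, -0.0016, -0.0132, 0, 5],
    [0, -0.0004, -0.0133, 0, 5],
    [0, 0.0007, -0.0132, 0, 5],
    [0, 0.0019, -0.0131, 0, 5],
    [0, 0, 0, 0, 0],
  ],
)

```text
t: 9.72
tool_pos: [0.498, -0.0006, 0.038]
tool_rot: [3.111, 0.364, 0.103]
contact_force: [4.0, 2.9, -2.2]
opening: 0.0214
```

```bash
python3 st.py 5 2; python3 look.py 5
```

```text
[ 0.498  -0.0006  0.038 ] handle-az by tool 193.30990669946618 z [ 0.066 -0.    -0.998] [ 4.   2.9 -2.2] [-0.16 -0.09  2.1   0.01  1.07  1.18] 0.021437719849542243
r 0.15148554410272091 az 193.54232320632462
[0, np.float64(0.0032), np.float64(-0.0129), 0, 5.0] -> 198.5
[0, np.float64(0.0048), np.float64(-0.0124), 0, 5.0] -> 203.5
scene cam [{'bbox': [306.0, 214.9, 372.9, 265.3], 'p': 0.58}]
scene cam_nose [{'bbox': [306.8, 212.2, 375.3, 265.5], 'p': 0.82}]
top cam [{'bbox': [220.5, 139.9, 256.2, 168.3], 'p': 0.8}]
top cam_nose [{'bbox': [224.6, 138.3, 257.7, 167.9], 'p': 0.7}, {'bbox': [110.8, 0.0, 434.2, 236.5], 'p': 0.44}]
-16.3 [352. 277.] [261. 130.]
0 [361. 270.] [251. 129.]
20 [369. 260.] [239. 130.]
40 [371. 247.] [228. 136.]
60 [368. 235.] [220. 146.]
90 [356. 220.] [214. 163.]
```

View pics/l5.png

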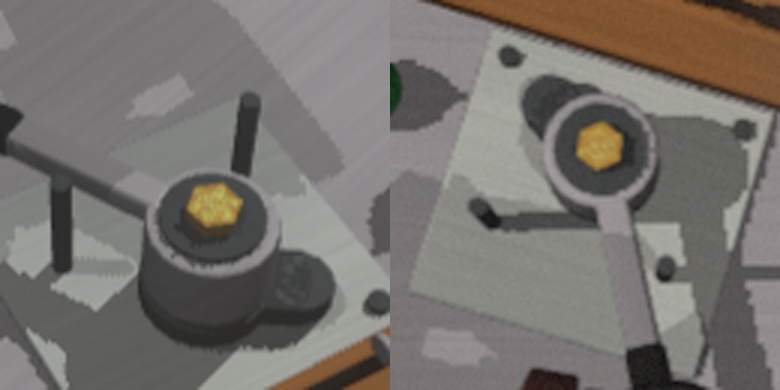

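The nose held during the slip and points at about 42°. I'll go 3° further and then drive again.

Emit:
step_arm(
  moves=[
    [0, 0.002, -0.0078, 0, 3],
    [0, 0, 0, 0, 0],
  ],
)

```text
t: 10.28
tool_pos: [0.5002, -0.0082, 0.038]
tool_rot: [3.101, 0.451, 0.107]
contact_force: [4.4, 2.0, -1.7]
opening: 0.0211
```

```bash
python3 st.py -5 14
```

```text
[ 0.5002 -0.0082  0.038 ] handle-az by tool 196.53261147580096 z [ 0.068  0.004 -0.998] [ 4.4  2.  -1.7] [-0.17 -0.08  2.09  0.02  1.06  1.1 ] 0.021115510808947205
r 0.15141231770430558 az 196.5432612863007
[0, np.float64(-0.0038), np.float64(0.0127), 0, -5.0] -> 191.5
[0, np.float64(-0.0021), np.float64(0.0131), 0, -5.0] -> 186.5
[0, np.float64(-0.0009), np.float64(0.0132), 0, -5.0] -> 181.5
[0, np.float64(0.0002), np.float64(0.0133), 0, -5.0] -> 176.5
[0, np.float64(0.0014), np.float64(0.0132), 0, -5.0] -> 171.5
[0, np.float64(0.0025), np.float64(0.013), 0, -5.0] -> 166.5
[0, np.float64(0.0036), np.float64(0.0127), 0, -5.0] -> 161.5
[0, np.float64(0.0047), np.float64(0.0124), 0, -5.0] -> 156.5
[0, np.float64(0.0058), np.float64(0.0119), 0, -5.0] -> 151.5
[0, np.float64(0.0068), np.float64(0.0114), 0, -5.0] -> 146.5
[0, np.float64(0.0078), np.float64(0.0107), 0, -5.0] -> 141.5
[0, np.float64(0.0087), np.float64(0.01), 0, -5.0] -> 136.5
[0, np.float64(0.0095), np.float64(0.0092), 0, -5.0] -> 131.5
[0, np.float64(0.0103), np.float64(0.0084), 0, -5.0] -> 126.5
```

Emit:
step_arm(
  moves=[
    [0, -0.0035, 0.0127, 0, -5],
    [0, -0.0021, 0.0131, 0, -5],
    [0, -0.0009, 0.0132, 0, -5],
    [0, 0.0002, 0.0133, 0, -5],
    [0, 0.0014, 0.0132, 0, -5],
    [0, 0.0025, 0.013, 0, -5],
    [0, 0.0036, 0.0127, 0, -5],
    [0, 0.0047, 0.0124, 0, -5],
    [0, 0.0058, 0.0119, 0, -5],
    [0, 0, 0, 0, 0],
  ],
)

```text
t: 11.52
tool_pos: [0.5115, 0.1068, 0.038]
tool_rot: [3.006, -0.768, 0.101]
contact_force: [1.9, -0.2, -1.5]
opening: 0.0217
```

```bash
python3 st.py -4 6; python3 look.py 6
```

```text
[0.5115 0.1068 0.038 ] handle-az by tool 151.304589199188 z [ 0.054 -0.052 -0.997] [ 1.9 -0.2 -1.5] [ 0.09 -0.01  2.02 -0.06  1.08  2.19] 0.021673479652776904
r 0.15190410745816224 az 151.7436276394903
[0, np.float64(0.0053), np.float64(0.0092), 0, -4.0] -> 147.7
[0, np.float64(0.006), np.float64(0.0088), 0, -4.0] -> 143.7
[0, np.float64(0.0066), np.float64(0.0083), 0, -4.0] -> 139.7
[0, np.float64(0.0071), np.float64(0.0079), 0, -4.0] -> 135.7
[0, np.float64(0.0077), np.float64(0.0073), 0, -4.0] -> 131.7
[0, np.float64(0.0082), np.float64(0.0068), 0, -4.0] -> 127.7
scene cam [{'bbox': [304.7, 212.9, 367.1, 275.5], 'p': 0.92}]
scene cam_nose [{'bbox': [308.8, 211.0, 365.5, 271.4], 'p': 0.97}]
top cam [{'bbox': [238.0, 130.2, 265.0, 182.3], 'p': 0.63}, {'bbox': [203.8, 141.4, 269.8, 233.7], 'p': 0.17}]
top cam_nose [{'bbox': [239.5, 132.6, 259.9, 166.2], 'p': 0.74}]
-16.3 [352. 277.] [261. 130.]
0 [361. 270.] [251. 129.]
20 [369. 260.] [239. 130.]
40 [371. 247.] [228. 136.]
60 [368. 235.] [220. 146.]
90 [356. 220.] [214. 163.]
```

View pics/l6.png

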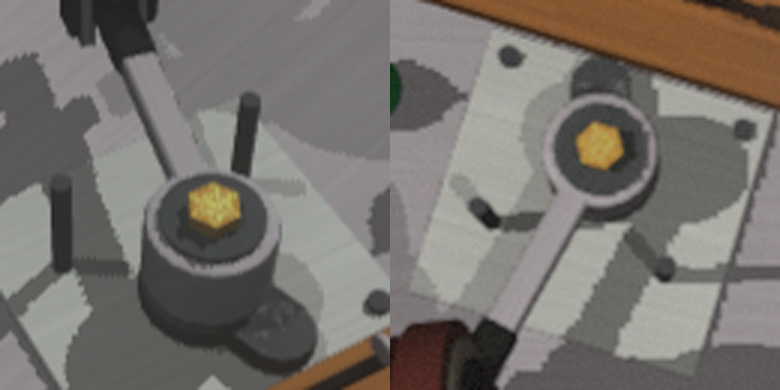

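The nose is at about 0° azimuth, tip near (250,131) in top, so it needs about 16° more. I'll continue gently to the dead stop.

Emit:
step_arm(
  moves=[
    [0, 0.0053, 0.0092, 0, -4],
    [0, 0.006, 0.0088, 0, -4],
    [0, 0.0066, 0.0083, 0, -4],
    [0, 0, 0, 0, 0],
  ],
)

```text
t: 12.32
tool_pos: [0.529, 0.1329, 0.038]
tool_rot: [2.902, -1.081, 0.094]
contact_force: [1.5, 2.5, -0.1]
opening: 0.0214
```

Emit:
step_arm(
  moves=[
    [0, 0.0036, 0.004, 0, -2],
    [0, 0, 0, 0, 0],
  ],
)

```text
t: 12.58
tool_pos: [0.5322, 0.1366, 0.0381]
tool_rot: [2.883, -1.129, 0.092]
contact_force: [3.1, 2.7, -0.4]
opening: 0.0217
```

Emit:
step_arm(
  moves=[
    [0, 0.0036, 0.0038, 0, -2],
    [0, 0, 0, 0, 0],
  ],
)

```text
t: 12.82
tool_pos: [0.5354, 0.14, 0.0381]
tool_rot: [2.863, -1.175, 0.091]
contact_force: [2.1, 3.3, -1.7]
opening: 0.0215
```

```bash
python3 st.py -2 4; python3 look.py 7
```

```text
[0.5354 0.14   0.0381] handle-az by tool 135.33652028991997 z [ 0.037 -0.064 -0.997] [ 2.1  3.3 -1.7] [ 0.16  0.08  1.94 -0.08  1.11  2.54] 0.021466264293685977
r 0.1520414996850138 az 136.2883539933605
[0, np.float64(0.0038), np.float64(0.0037), 0, -2.0] -> 134.3
[0, np.float64(0.0039), np.float64(0.0036), 0, -2.0] -> 132.3
[0, np.float64(0.004), np.float64(0.0035), 0, -2.0] -> 130.3
[0, np.float64(0.0041), np.float64(0.0034), 0, -2.0] -> 128.3
scene cam [{'bbox': [305.9, 214.2, 361.3, 280.3], 'p': 0.65}]
scene cam_nose [{'bbox': [308.6, 211.3, 360.4, 278.8], 'p': 0.78}]
top cam [{'bbox': [238.3, 131.9, 268.4, 168.4], 'p': 0.76}]
top cam_nose [{'bbox': [243.5, 133.5, 266.9, 166.5], 'p': 0.69}]
-16.3 [352. 277.] [261. 130.]
0 [361. 270.] [251. 129.]
20 [369. 260.] [239. 130.]
40 [371. 247.] [228. 136.]
60 [368. 235.] [220. 146.]
90 [356. 220.] [214. 163.]
```

View pics/l7.png

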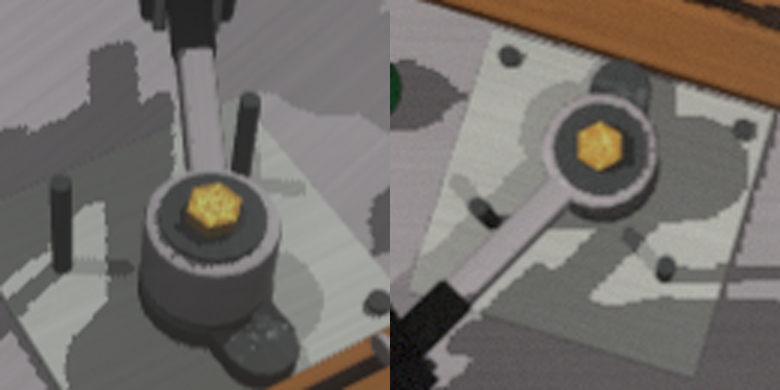

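Emit:
step_arm(
  moves=[
    [0, 0.0038, 0.0037, 0, -2],
    [0, 0, 0, 0, 0],
  ],
)

```text
t: 13.38
tool_pos: [0.539, 0.1437, 0.0381]
tool_rot: [2.841, -1.226, 0.089]
contact_force: [2.2, 3.3, -1.8]
opening: 0.0212
```

Emit:
step_arm(
  moves=[
    [0, 0.0039, 0.0036, 0, -1.5],
    [0, 0, 0, 0, 0],
  ],
)

```text
t: 13.62
tool_pos: [0.5427, 0.1472, 0.0381]
tool_rot: [2.822, -1.265, 0.087]
contact_force: [0.5, 2.5, -0.7]
opening: 0.0215
```

```bash
python3 st.py -2 4; python3 look.py 8
```

```text
[0.5427 0.1472 0.0381] handle-az by tool 131.66223194671574 z [ 0.032 -0.067 -0.997] [ 0.5  2.5 -0.7] [ 0.17  0.1   1.91 -0.08  1.11  2.62] 0.021487936592033456
r 0.1520956689848058 az 132.43424921025192
[0, np.float64(0.004), np.float64(0.0034), 0, -2.0] -> 130.4
[0, np.float64(0.0041), np.float64(0.0034), 0, -2.0] -> 128.4
[0, np.float64(0.0042), np.float64(0.0032), 0, -2.0] -> 126.4
[0, np.float64(0.0043), np.float64(0.0031), 0, -2.0] -> 124.4
scene cam [{'bbox': [308.1, 213.2, 360.8, 282.1], 'p': 0.55}]
scene cam_nose [{'bbox': [310.9, 211.1, 357.2, 279.7], 'p': 0.88}]
top cam [{'bbox': [241.4, 131.9, 270.8, 167.3], 'p': 0.94}]
top cam_nose [{'bbox': [244.3, 132.8, 266.8, 186.8], 'p': 0.77}]
-16.3 [352. 277.] [261. 130.]
0 [361. 270.] [251. 129.]
20 [369. 260.] [239. 130.]
40 [371. 247.] [228. 136.]
60 [368. 235.] [220. 146.]
90 [356. 220.] [214. 163.]
```

View pics/l8.png

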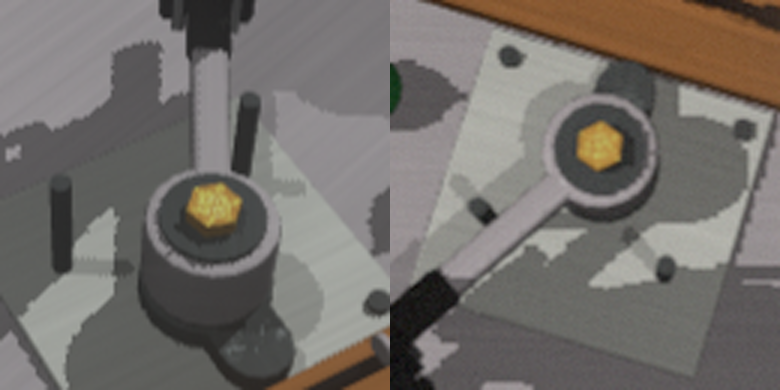

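No force rise yet, and the stop pin is close. I'll take a short extra stroke so that the dead stop is felt away from the pin.

```bash
python3 st.py 5 7
```

```text
[0.5426 0.1471 0.0381] handle-az by tool 131.69577012785786 z [ 0.032 -0.066 -0.997] [ 0.6  2.2 -0.9] [ 0.17  0.1   1.91 -0.08  1.11  2.62] 0.02117945934321149
r 0.1520858015865503 az 132.48448894496676
[0, np.float64(-0.0093), np.float64(-0.0094), 0, 5.0] -> 137.5
[0, np.float64(-0.0085), np.float64(-0.0102), 0, 5.0] -> 142.5
[0, np.float64(-0.0076), np.float64(-0.0109), 0, 5.0] -> 147.5
[0, np.float64(-0.0066), np.float64(-0.0115), 0, 5.0] -> 152.5
[0, np.float64(-0.0056), np.float64(-0.012), 0, 5.0] -> 157.5
[0, np.float64(-0.0045), np.float64(-0.0125), 0, 5.0] -> 162.5
[0, np.float64(-0.0034), np.float64(-0.0128), 0, 5.0] -> 167.5
```

Emit:
step_arm(
  moves=[
    [0, -0.0093, -0.0094, 0, 5.5],
    [0, -0.0085, -0.0102, 0, 5],
    [0, -0.0076, -0.0109, 0, 5],
    [0, -0.0066, -0.0115, 0, 5],
    [0, -0.0056, -0.012, 0, 5],
    [0, -0.0045, -0.0125, 0, 5],
    [0, -0.0034, -0.0128, 0, 5],
    [0, 0, 0, 0, 0],
  ],
)

```text
t: 14.92
tool_pos: [0.4966, 0.0645, 0.0381]
tool_rot: [3.096, -0.327, 0.112]
contact_force: [3.7, 3.8, -2.6]
opening: 0.0218
```

```bash
python3 st.py -2 12; python3 look.py 9
```

```text
[0.4966 0.0645 0.0381] handle-az by tool 167.91721020254192 z [ 0.069 -0.034 -0.997] [ 3.7  3.8 -2.6] [-0.   -0.08  2.09 -0.04  1.06  1.8 ] 0.02178467739195372
r 0.15164422072984102 az 168.74992140624525
[0, np.float64(0.0008), np.float64(0.0053), 0, -2.0] -> 166.7
[0, np.float64(0.0013), np.float64(0.0051), 0, -2.0] -> 164.7
[0, np.float64(0.0015), np.float64(0.0051), 0, -2.0] -> 162.7
[0, np.float64(0.0017), np.float64(0.005), 0, -2.0] -> 160.7
[0, np.float64(0.0018), np.float64(0.005), 0, -2.0] -> 158.7
[0, np.float64(0.002), np.float64(0.0049), 0, -2.0] -> 156.7
[0, np.float64(0.0022), np.float64(0.0048), 0, -2.0] -> 154.7
[0, np.float64(0.0023), np.float64(0.0048), 0, -2.0] -> 152.7
[0, np.float64(0.0025), np.float64(0.0047), 0, -2.0] -> 150.7
[0, np.float64(0.0027), np.float64(0.0046), 0, -2.0] -> 148.7
[0, np.float64(0.0028), np.float64(0.0045), 0, -2.0] -> 146.7
[0, np.float64(0.003), np.float64(0.0044), 0, -2.0] -> 144.7
scene cam [{'bbox': [306.3, 213.3, 359.5, 283.5], 'p': 0.6}]
scene cam_nose [{'bbox': [306.9, 213.2, 361.7, 279.6], 'p': 0.77}]
top cam [{'bbox': [241.3, 134.3, 269.8, 181.0], 'p': 0.77}]
top cam_nose [{'bbox': [240.6, 133.2, 267.5, 169.4], 'p': 0.72}]
-16.3 [352. 277.] [261. 130.]
0 [361. 270.] [251. 129.]
20 [369. 260.] [239. 130.]
40 [371. 247.] [228. 136.]
60 [368. 235.] [220. 146.]
90 [356. 220.] [214. 163.]
```

View pics/l9.png

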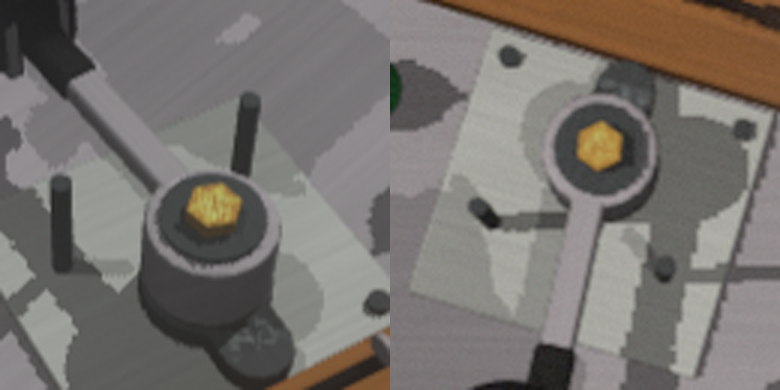

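Emit:
step_arm(
  moves=[
    [0, 0.0008, 0.0053, 0, -2],
    [0, 0.0013, 0.0051, 0, -2],
    [0, 0.0015, 0.0051, 0, -2],
  ],
)

```text
t: 15.6
tool_pos: [0.5007, 0.0808, 0.0381]
tool_rot: [3.068, -0.493, 0.11]
contact_force: [2.3, -0.3, -2.0]
opening: 0.0216
```

Emit:
step_arm(
  moves=[
    [0, 0.0017, 0.005, 0, -2],
    [0, 0.0018, 0.005, 0, -2],
  ],
)

```text
t: 15.85
tool_pos: [0.5037, 0.09, 0.038]
tool_rot: [3.043, -0.6, 0.106]
contact_force: [1.1, -1.5, -0.1]
opening: 0.0218
```

Emit:
step_arm(
  moves=[
    [0, 0.002, 0.0049, 0, -2],
  ],
)

```text
t: 15.98
tool_pos: [0.5054, 0.0941, 0.038]
tool_rot: [3.028, -0.651, 0.103]
contact_force: [0.1, -2.3, 1.0]
opening: 0.0215
```

Emit:
step_arm(
  moves=[
    [0, 0.0022, 0.0048, 0, -2],
  ],
)

```text
t: 16.1
tool_pos: [0.5069, 0.0979, 0.038]
tool_rot: [3.011, -0.701, 0.1]
contact_force: [-1.6, -4.9, 2.0]
opening: 0.0215
```

Emit:
step_arm(
  moves=[
    [0, 0.0023, 0.0048, 0, -2],
  ],
)

```text
t: 16.23
tool_pos: [0.5085, 0.1013, 0.038]
tool_rot: [2.993, -0.748, 0.096]
contact_force: [-2.9, -6.1, 3.5]
opening: 0.0214
```

Emit:
step_arm(
  moves=[
    [0, 0.0025, 0.0047, 0, -2],
  ],
)

```text
t: 16.35
tool_pos: [0.51, 0.1035, 0.0379]
tool_rot: [2.972, -0.795, 0.092]
contact_force: [-3.8, -9.7, 5.3]
opening: 0.0213
```

Emit:
step_arm(
  moves=[
    [0, 0.0027, 0.0046, 0, -2],
  ],
)

```text
t: 16.48
tool_pos: [0.5116, 0.1075, 0.0382]
tool_rot: [2.953, -0.85, 0.086]
contact_force: [-6.2, 1.0, 6.7]
opening: 0.0213
```

Emit:
step_arm(
  moves=[
    [0, 0.0027, 0.0046, 0, -2],
  ],
)

```text
t: 16.6
tool_pos: [0.5137, 0.1114, 0.0383]
tool_rot: [2.933, -0.903, 0.082]
contact_force: [-2.3, -3.1, 0.5]
opening: 0.0214
```

```bash
python3 st.py -2 4; python3 look.py 10
```

```text
[0.5137 0.1114 0.0383] handle-az by tool 145.6618247230512 z [ 0.03  -0.084 -0.996] [-2.3 -3.1  0.5] [ 0.12  0.02  2.   -0.1   1.11  2.33] 0.021420321619476903
r 0.15219616571180392 az 149.8427547138134
[0, np.float64(0.0029), np.float64(0.0044), 0, -2.0] -> 147.8
[0, np.float64(0.0029), np.float64(0.0044), 0, -2.0] -> 145.8
[0, np.float64(0.0031), np.float64(0.0043), 0, -2.0] -> 143.8
[0, np.float64(0.0032), np.float64(0.0042), 0, -2.0] -> 141.8
scene cam [{'bbox': [303.5, 213.4, 361.1, 283.2], 'p': 0.59}]
scene cam_nose [{'bbox': [307.7, 213.9, 358.4, 279.1], 'p': 0.59}]
top cam [{'bbox': [240.6, 132.0, 266.0, 167.7], 'p': 0.69}]
top cam_nose [{'bbox': [241.5, 134.5, 270.1, 167.1], 'p': 0.68}]
-16.3 [352. 277.] [261. 130.]
0 [361. 270.] [251. 129.]
20 [369. 260.] [239. 130.]
40 [371. 247.] [228. 136.]
60 [368. 235.] [220. 146.]
90 [356. 220.] [214. 163.]
```

View pics/l10.png

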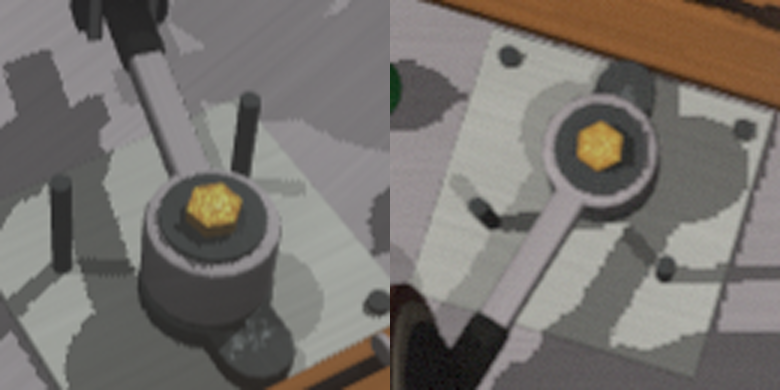

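The nose's right edge is at about (270,140) in top and hardly changed. I'll compare its outline with the predicted one.

```bash
cat > ov.py <<'E'
from station import ctrl
from h import *
import sys
p=ctrl.get_image("scene");T=ctrl.get_image("top");c=np.array([.6453,.0349])
def outline(az,z):
    a=np.radians(az);u=np.array([np.cos(a),np.sin(a)]);v=np.array([-u[1],u[0]])
    L=[c+u*s+v*.017*k for k in(1,) for s in np.linspace(.027,.044,8)]
    L+=[c+u*(.044+.017*np.cos(t))+v*.017*np.sin(t) for t in np.linspace(np.pi/2,-np.pi/2,15)]
    L+=[c+u*s-v*.017 for s in np.linspace(.044,.027,8)]
    return np.array([[*q,z] for q in L])
out=[]
for q,(x0,y0) in((p,(290,190)),(T,(210,110))):
    im=cv2.resize(q["color"][y0:y0+95,x0:x0+95,::-1],None,fx=4,fy=4,interpolation=2)
    im=np.clip(im.astype(float)*1.6,0,255).astype(np.uint8)
    for az,col in((-16.3,(0,255,0)),(-10,(0,0,255))):
        w=((proj(q,outline(az,.023))-[x0,y0]+.5)*4).astype(np.int32);cv2.polylines(im,[w],False,col,1)
    out.append(im)
cv2.imwrite(f"pics/ov{sys.argv[1]}.png",np.hstack(out))
E
python3 ov.py 1
```

```text
(no output)
```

View pics/ov1.png

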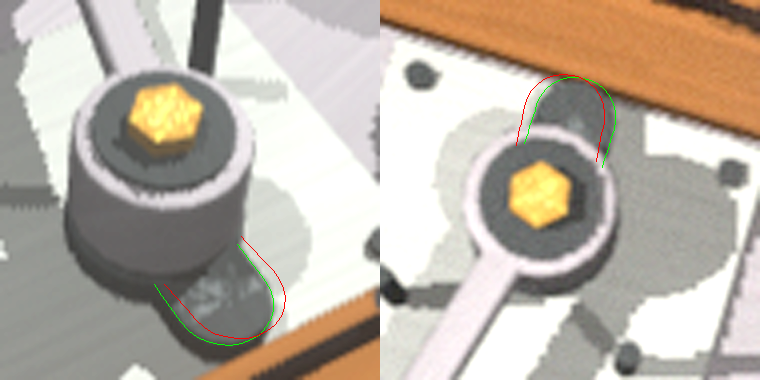

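The outline at home (green) matches the nose in both views. I'll press gently again to confirm the dead stop.

Emit:
step_arm(
  moves=[
    [0, 0.0029, 0.0044, 0, 0],
  ],
)

```text
t: 17.12
tool_pos: [0.5158, 0.1156, 0.0381]
tool_rot: [2.934, -0.901, 0.079]
contact_force: [-7.7, -4.4, 6.1]
opening: 0.0213
```

Emit:
step_arm(
  moves=[
    [0, 0.0029, 0.0044, 0, 0],
  ],
)

```text
t: 17.25
tool_pos: [0.5173, 0.1187, 0.0381]
tool_rot: [2.93, -0.902, 0.075]
contact_force: [-7.9, -8.7, 7.3]
opening: 0.0215
```

Emit:
step_arm(
  moves=[
    [0, 0.003, 0.0043, 0, -2],
  ],
)

```text
t: 17.38
tool_pos: [0.5193, 0.1216, 0.0381]
tool_rot: [2.909, -0.953, 0.069]
contact_force: [-6.2, -6.7, 6.7]
opening: 0.0213
```

```bash
python3 st.py -2 4; python3 ov.py 2
```

```text
[0.5193 0.1216 0.0381] handle-az by tool 143.58985066637877 z [ 0.018 -0.09  -0.996] [-6.2 -6.7  6.7] [ 0.14  0.05  1.97 -0.1   1.13  2.39] 0.02129801975403201
r 0.15295631036156906 az 145.46150460504128
[0, np.float64(0.0039), np.float64(0.0038), 0, -2.0] -> 143.5
[0, np.float64(0.0032), np.float64(0.0042), 0, -2.0] -> 141.5
[0, np.float64(0.0034), np.float64(0.0041), 0, -2.0] -> 139.5
[0, np.float64(0.0035), np.float64(0.004), 0, -2.0] -> 137.5
```

View pics/ov2.png

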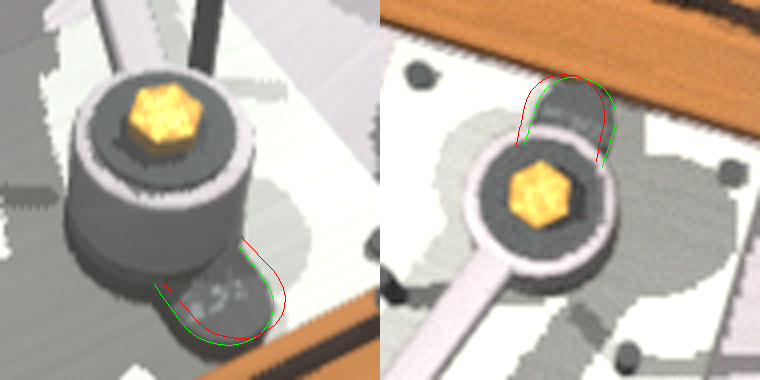

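The push force at the grip is about 9–11 N, against the roughly 4 N drive, and the cam stays put on the home outline, so it is at the dead stop. Releasing and lifting.

Emit:
step_arm(
  moves=[
    [0, -0.002, -0.003, 0, 0],
    [0.4, 0, 0, 0, 0],
    [1, 0, 0, 0, 0],
    [1, 0, 0, 0, 0],
    [1, 0, 0, 0, 0],
  ],
)

```text
t: 18.1
tool_pos: [0.5165, 0.1168, 0.0366]
tool_rot: [2.906, -0.952, 0.068]
contact_force: [0.4, 0.3, 0.6]
opening: 0.085
```

Emit:
step_arm(
  moves=[
    [1, 0, 0, 0.015, 0],
    [1, 0, 0, 0.02, 0],
    [1, 0, 0, 0.03, 0],
    [1, 0, 0, 0.03, 0],
    [1, 0, 0, 0.03, 0],
    [1, -0.02, 0, 0.02, 0],
    [1, -0.03, 0, 0.01, 0],
    [1, 0, 0, 0, 0],
  ],
)

```text
t: 19.1
tool_pos: [0.4678, 0.1185, 0.207]
tool_rot: [2.912, -0.955, 0.086]
contact_force: [0.7, 0.1, 0.6]
opening: 0.0858
```

```bash
python3 st.py -2 0; python3 ov.py 3; python3 - <<'E'
from station import ctrl
import cv2
cv2.imwrite("pics/s_end.png",ctrl.get_image("scene")["color"][:,:,::-1])
a=cv2.imread("pics/ov2.png").astype(int);b=cv2.imread("pics/ov3.png").astype(int)
E
```

```text
[0.4678 0.1185 0.207 ] handle-az by tool 143.57578459431778 z [ 0.029 -0.089 -0.996] [0.7 0.1 0.6] [ 0.15 -0.29  1.97 -0.09  1.45  2.36] 0.08578849316531907
r 0.19621424952208047 az 154.79723843561547
```

View pics/ov3.png

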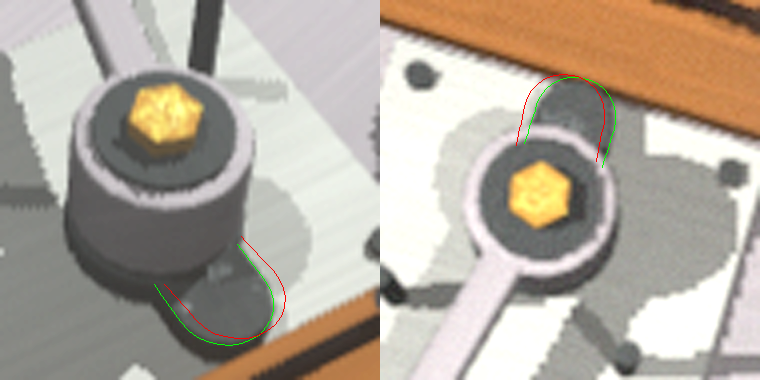

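View pics/s_end.png

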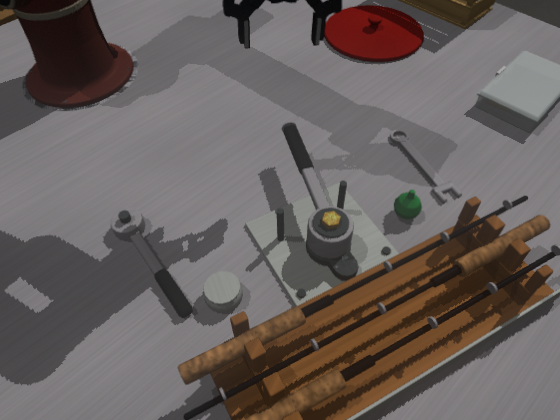

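```bash
python3 - <<'E'
from station import ctrl
print(ctrl.finish_job())
E
```

```text
the job is handed in; nothing more can be done
None
```

The cam is home, with its long nose pointing squarely at the rack and resting against the foot board. I let go of the wrench and handed the job in at about 19 s of the 61 s allowed.

**What I did:** I gripped the mounted wrench by its black grip and swung it between the stop pins. It took two full clockwise strokes and one short one to seat the cam. Then I opened the fingers and lifted clear to about 0.2 m. The gripper never touched the cam.

**Last checks:**
- **Nose position:** in both cameras the nose lay on the outline predicted for home, at about -16° in the world frame. It stayed there after release.
- **Dead stop:** on the last push the force reached about 11 N, where driving the cam normally takes about 4 N. The cam did not visibly move.
- **Clear of everything:** the measured force was near zero after release, and nothing else in the scene looked moved.

**What disagreed or went wrong:**
- **First descent:** it stopped about 20 mm too high and tilted the tool about 3°. I opened the fingers, went lower and took hold again.
- **Last push:** the handle still gave a few degrees at 9–11 N, and the tool turned slightly against the grip. I took this as give in the handle or slip in the fingers, because the cam stayed still.
- **Rack direction:** the pins and the foot board edge gave directions 1.4° apart (-17.0° and -15.6°), so I used the mean, about -16.3°.

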